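Feed the plain bushing through the chute flap

ROBOT

A 6-joint arm with a two-finger parallel gripper is mounted at the origin on a cart in front of the work surface, level with it; the furniture and walls round the work are solid. World frame = base frame: x ahead of the robot, y to its left, z up, the work surface at z = 0. Lengths are in m, angles in degrees, forces in N, time in s.
With the tool pointing down it reaches from about 0.25 to 0.725 m from the base axis. Payload 9.7 kg.
Tool frame: the origin (TCP) lies between the finger pads; the fingertips stand 19 mm ahead of it and the grasp point (between the pads) is the TCP; z points along the fingers, y is the line along which they close (so a half turn about z gives the same grasp; the last joint's range is limited). The gripper opens to 85 mm and grips with 20 to 120 N. Pads are 22 mm wide; open, the fingers measure 114 mm over their backs; the gripper's body (76 mm by 85 mm) begins 54 mm behind the grasp point. The pads swing forward as they close: fully open they stand 13 mm farther back than shut.
Start: joints at [-64.171, 4.979, 10.078, 95.1, 0, 90], TCP at [0.24, -0.495, 0.25] pointing down, gripper open.
Joint ranges: [-179.16, 179.16], [-48.56, 103.87], [-65.8, 70.77], [-126.05, 130.52], [-82.76, 87.17], [-180, 180]. Speed limits (degrees/s): [127.2, 127.2, 147.25, 180, 180, 180].

INTERFACE

Orientations are given as [roll, pitch, yaw] about the fixed x, y, z axes, in that order (R = Rz(yaw) Ry(pitch) Rx(roll)).
In Python, from workcell import telemetry, camera, calibration, workorder gives the robot as it stands.
- The arm moves only by the tool play_rows, never from a script. Its argument "increments" is a list of rows, each a list of 3 entries, a list of its own where there are three numbers: the shift along the tool's x, y, z in mm, then the turn, a rotation vector about the tool's x, y, z in degrees, then the closure, from 0 (fully open) to 1 (shut). In form: [[[x, y, z], [ax, ay, az], jaw], ...]. A call has 1 to 20 rows; each row is the pose to reach, as a shift and turn from the pose commanded when the call began, along the tool's axes at that moment; what a row does not reach only later rows make up. A row lasts 1/10 s, in which the tool goes at most 50 mm and 8.59 degrees, less where a joint would pass 70% of its speed; a pose out of reach is approached as far as the arm can. A call with a gripper value outside its range is refused whole. The fingers move at their own pace and stop on an object; "grip_force" is the grip in N (left out, the last holds). Time passes only in rows, so rows that repeat a pose let the fingers close. It gives the time, the measured TCP pose, the force, the opening and the grip force at its end, in the units of the state.
- telemetry.get_obs(): the state, without advancing time (a new reading comes with each control period).
- camera(name): name is "scene" or "side" or "wrist"; returns (picture, depth): 400x640x3 uint8, red, green, blue; 400x640 float32, m along the optical axis (not along the pixel's ray), 0 where there is no reading.
- calibration(name): a dict with "vertical_fov" (degrees; the focal length in pixels is half the picture's height over the tangent of half this angle, whatever the lens; pixels are square), "cx", "cy" (the principal point, pixels), "rvec" (rotation vector, rad) and "tvec" (3), from world to camera coordinates, as OpenCV has them; the wrist camera has in their place "hand_eye" (4x4, takes a point from camera to tool coordinates, whose origin is the TCP and whose axes are the flange's). Camera axes: x right, y down, z forward; pixel columns grow to the right and rows downward; lengths in m; the calibration is good to about 2 mm. A picture is of the moment at which its call begins: read the wrist's pose just before it. calibration takes no time and is no camera call.
- workorder.job_done(): hands the job in; it is judged then, once.
The state is a dict: "time": time; "q": joint angles; "qd": joint speeds; "joint_efforts": joint torques, N m; "ee_pos": TCP position; "tcp_rot": TCP orientation; "wrist_force": force on the tool from outside, world axes, zero at the start; "torque": the same for the moment, N m; "opening": finger opening in m; "grasp_force": force on a finger pad.
Only numpy, scipy, OpenCV 4.12 (cv2) and the standard library are available. Lean on these libraries where they do the work, as an engineer would, in place of code of your own. Each camera call takes 0.05 s, during which the arm holds its last target. There are 200 camera calls.

TASK

Push the plain bushing along its lane of the parts chute, through the hanging flap, so that it drops into the tray behind, then draw the fingers back out so that the flap swings shut. Only push it, never lift it, and leave the flanged bushing waiting in the other lane with its flap shut, and all else, where they are.

Things in the scene. Friction and masses are not known exactly. Their poses are not given: they have to be found in the camera images.
- chute: Fixed two-lane parts chute, grey sheet metal, 245 long x 150 wide x 136 mm high. Origin on the desk under the plane of the two flaps, midway between the lanes; +x feed direction (away from the robot), +y its left lane, z up. Level steel feed bed 70 mm above the origin, from x = -135 to -14 mm, just before the flaps, open in front and above; two lanes 66 mm wide, centred at y = +36 and -36 mm.
- chute_gate_left (a point): Point on the bed under the left flap, mid-width of the left (+y) lane, chute x = 0, 70 mm above the desk; axes as the chute's. Lane walls are 6 mm thick and 12 mm high above the bed; at x = -12 to +12 mm they rise as posts to 66 mm above the bed.
- chute_gate_right (a point): The same point under the right flap, mid-width of the right (-y) lane.
- chute_header (a point): Middle of the fixed header bar over both flaps, chute x = 0, 62 mm above the bed. The bar spans x = -6 to +6 mm and 58 to 66 mm above the bed, across both lanes: an upright finger stops against it, one that leans forward reaches further in below it.
- chute_tray (a point): Middle of the tray floor behind the flaps, chute x = +65 mm, 6 mm above the desk. From the end of the bed (x = -14 mm) a 62 degree slide drops to this floor; back wall inside at x = +106 mm, top open. A part pushed until its centre is 15 mm or more past the end of the bed tips and slides down by itself.
- flap_left (a joint): Left flap: aluminium sheet 62 wide x 50 mm high, 25 g, hinged along its top edge 54 mm above the bed, so its lower edge hangs 4 mm above the bed. 0 = hanging shut; grows (rad) as its lower edge is pushed inwards to chute +x, at most 1.45; it cannot swing outwards. Falls shut by its own weight in about 1 s (lightly damped).
- flap_right (a joint): Right flap, the same as the left one.
- bushing: The part to feed: plain steel ring without a flange, 38 mm diameter x 28 mm high, about 165 g, loose, standing on the bed in one of the lanes (either), its centre 55 to 95 mm before the flap. Origin: centre of its underside.
- bushing_mid (a point): Centre of the plain bushing, 14 mm above its underside.
- flanged_bushing: Bystander in the other lane: steel bushing with a flange, 56 mm diameter x 10 mm at the bottom, hub 32 mm, 24 mm high overall, loose. Origin: centre of its underside.
- small_bushing: Bystander: small plain steel ring, 30 mm diameter x 22 mm high, loose on the desk to the left of the chute. Origin: centre of its underside.
Mind the look-alikes: they are no part of the job. What is shaped like the bushing but brown or yellow is not meant.

How it is judged:
By the outcome, as a careful person would: the job done as asked, in the order asked, and still so for the second after the job is handed in, with the robot touching nothing.
It also fails if it takes over 32 s, if anything falls off the work surface, if the arm or the gripper's body presses on something with over 40 N, if the wrist force passes 120 N, or if a joint passes its speed limit or range.

## Working session

There is one attempt and no reset: what is moved stays moved. The work goes in short steps, Python scripts to look and compute and a tool call to move; the robot and the scene stay as the last step left them, time stands still between calls to the robot, and variables do not carry over. Pictures are saved under pics/ and viewed, at most 10 in all, crops included, and the job is handed in when it is done.

Besides the shell and the picture viewer there is one more tool, called after "Request:" as name(argument=value, ...), one argument or row to a line, values as JSON. play_rows: Moves the arm, as the interface text tells. Its arguments: {"type":"object","properties":{"increments":{"type":"array"},"grip_force":{"type":"number"}},"required":["increments"]}

```bash
mkdir -p pics
cat > h.py <<'E'
import numpy as np, cv2
from workcell import telemetry, camera, calibration, workorder
from scipy.spatial.transform import Rotation as R
def cam(n):
    o=telemetry.get_obs(); p,d=camera(n); c=calibration(n)
    f=200/np.tan(np.radians(c["vertical_fov"]/2)); return o,p,d,c,f
def world(n,o,d,c,f):
    v,u=np.mgrid[0:400,0:640]
    P=np.stack([(u-c["cx"])/f*d,(v-c["cy"])/f*d,d],-1)
    if "hand_eye" in c:
        H=np.array(c["hand_eye"]);P=P@H[:3,:3].T+H[:3,3]
        r=R.from_euler('xyz',o["tcp_rot"],degrees=True).as_matrix()
        P=P@r.T+np.array(o["ee_pos"])
    else:
        r=R.from_rotvec(np.ravel(c["rvec"])).as_matrix();P=(P-np.ravel(c["tvec"]))@r
    P[d==0]=np.nan
    return P
E
python3 - <<'E'
from h import *
for n in["scene","side"]:
    o,p,d,c,f=cam(n);cv2.imwrite(f"pics/{n}0.png",p[:,:,::-1]);np.save(n+"0.npy",world(n,o,d,c,f))
    print(n,f,c)
print(o)
E
```

```text
scene 484.2930422140439 {'vertical_fov': 44.87861738072563, 'cx': 321.76459032956666, 'cy': 199.87572778382562, 'rvec': array([ 1.2522579 , -2.40766655,  0.85964536]), 'tvec': array([0.39043561, 0.34231848, 0.9239492 ])}
side 384.0573407275154 {'vertical_fov': 55.016995611699535, 'cx': 313.177449197419, 'cy': 202.46490998827716, 'rvec': array([ 0.16729032, -2.72904033,  1.46731043]), 'tvec': array([0.52034337, 0.06505006, 0.96676771])}
{'time': 0.05, 'q': array([-6.41704320e+01,  5.01189931e+00,  1.00344311e+01,  9.51003246e+01,
       -2.37027156e-03,  9.00012590e+01]), 'qd': array([ 0.03351645, -0.02888686,  0.1219007 ,  0.076988  , -0.02066163,
       -0.02275326]), 'joint_efforts': array([ 2.12877858e-03, -5.22080719e+01,  4.66118932e+01,  1.67223770e-02,
        1.22185666e-04,  1.42185485e-06]), 'ee_pos': array([ 0.23953186, -0.49486884,  0.24957519]), 'tcp_rot': array([-1.79922207e+02,  2.37197880e-03,  2.58283122e+01]), 'wrist_force': array([ 0.09137499, -0.00501992, -0.67316918]), 'torque': array([-0.01365709,  0.02172643, -0.01139849]), 'grasp_force': 0.0, 'opening': 0.08552724347259816}
```

View pics/scene0.png

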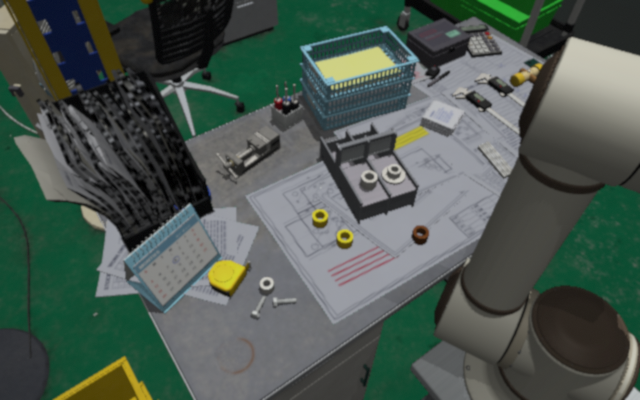

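View pics/side0.png

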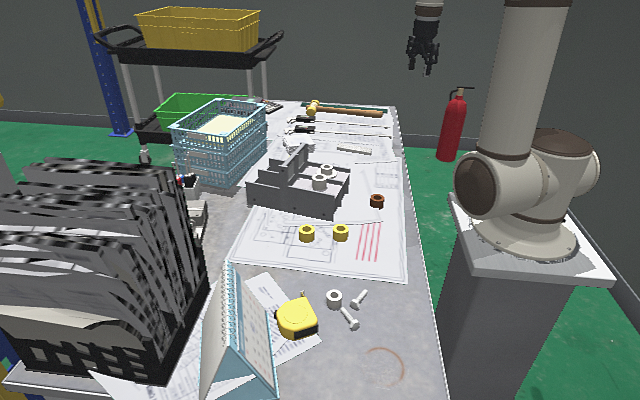

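Candidates, scene image: a plain grey ring at (369,180) in the left lane, the flanged part at (394,174) in the right lane, a small ring at (266,284) on the desk, yellow rings at (320,216) and (345,238), and a brown ring at (420,234). I choose (369,180) and will check it in a close crop with depth.

Run:
```python
from h import *
p=cv2.imread("pics/scene0.png");cv2.imwrite("pics/c1.png",cv2.resize(p[115:225,305:430],None,fx=5.4,fy=5.4,interpolation=cv2.INTER_CUBIC))
P=np.load("scene0.npy")
S=np.load("side0.npy")
for n,Q in(("scene",P),("side",S)):
    q=Q.reshape(-1,3)
    q=q[(q[:,0]>.25)&(q[:,0]<.75)&(abs(q[:,1])<.35)]
    a=q[(abs(q[:,2]-.07)<.003)]; b=q[(abs(q[:,2]-.098)<.004)];h=q[(q[:,2]>.12)&(q[:,2]<.145)]
    desk=q[abs(q[:,2])<.01]
    for k,s in(("bed",a),("top98",b),("hdr",h),("desk",desk)): print(n,k,len(s),np.median(s,0).round(4),np.percentile(s,2,axis=0).round(3),np.percentile(s,98,axis=0).round(3))
for u,v in[(369,180),(364,179),(374,177),(369,174),(394,168),(360,205),(410,190),(266,284),(333,136),(388,136)]: print(u,v,P[v,u].round(4))
```

```text
scene bed 1653 [ 0.5237 -0.0345  0.07  ] [ 0.448 -0.257  0.067] [0.736 0.303 0.073]
scene top98 392 [ 0.5738 -0.027   0.0974] [ 0.49  -0.321  0.094] [0.744 0.342 0.102]
scene hdr 847 [ 0.6042 -0.0702  0.1342] [ 0.564 -0.333  0.121] [0.748 0.344 0.144]
scene desk 39051 [0.4365 0.1073 0.001 ] [ 0.262 -0.325 -0.003] [0.736 0.338 0.007]
side bed 964 [ 0.5378 -0.0311  0.0693] [ 0.445 -0.259  0.067] [0.731 0.305 0.073]
side top98 256 [ 0.5841 -0.0213  0.0971] [ 0.493 -0.307  0.094] [0.745 0.334 0.102]
side hdr 498 [ 0.6046 -0.0645  0.1339] [ 0.558 -0.336  0.12 ] [0.749 0.335 0.144]
side desk 25281 [ 4.353e-01  1.578e-01 -1.000e-04] [ 0.262 -0.319 -0.003] [0.737 0.341 0.006]
369 180 [ 0.5033 -0.0085  0.0983]
364 179 [ 0.5118 -0.0007  0.0988]
374 177 [ 0.503  -0.0228  0.0996]
369 174 [ 0.5222 -0.0245  0.0913]
394 168 [ 0.5084 -0.0905  0.0834]
360 205 [0.4721 0.0397 0.0734]
410 190 [ 0.4421 -0.0844  0.0713]
266 284 [ 4.594e-01  3.005e-01 -3.000e-04]
333 136 [ 7.481e-01 -8.970e-02 -3.000e-04]
388 136 [ 0.57   -0.1175  0.1245]
```

View pics/c1.png

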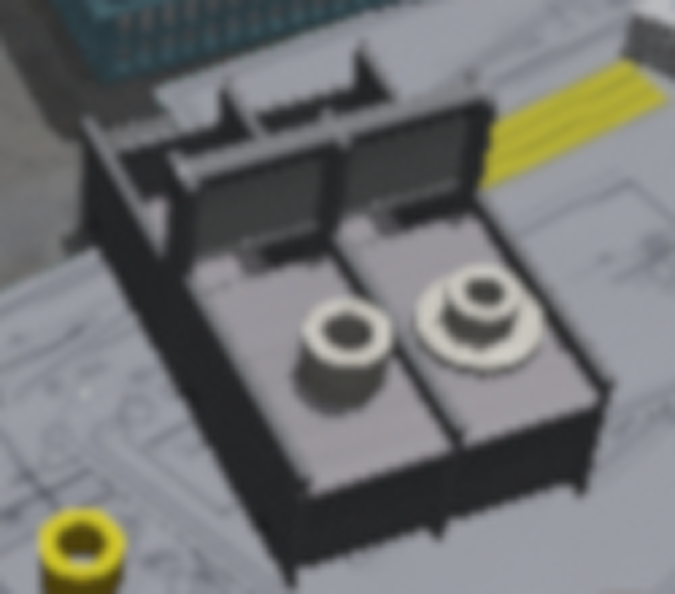

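The crop shows the plain ring, its top at about (369,176) in the full image, in the left lane close to the middle wall; the flanged one is in the right lane. Next I fit the chute pose.

```bash
cat > fit.py <<'E'
from h import *
from scipy.optimize import minimize
def fit(Q):
    q=Q.reshape(-1,3);q=q[~np.isnan(q[:,0])]
    q=q[(q[:,0]>.40)&(q[:,0]<.75)&(q[:,1]>-.17)&(q[:,1]<.12)]
    hd=q[(q[:,2]>.132)&(q[:,2]<.142)]; bed=q[abs(q[:,2]-.07)<.003]
    def loc(p,x):
        c,s=np.cos(x[2]),np.sin(x[2]);d=p[:,:2]-x[:2];return np.c_[d@[c,s],d@[-s,c]]
    # soft membership: bar top, x±6,y±75 ; bed strip x[-135,-14], |y|in[3,69]
    def cost(x):
        a=loc(hd,x);b=loc(bed,x)
        ea=np.maximum(abs(a[:,0])-.006,0)+np.maximum(abs(a[:,1])-.075,0)
        eb=np.maximum(abs(b[:,0]+.0745)-.0605,0)+np.maximum(abs(b[:,1])-.069,0)+np.maximum(.003-abs(b[:,1]),0)
        return np.minimum(ea,.008).mean()+np.minimum(eb,.008).mean()
    best=min((minimize(cost,[.58+i,-.05+j,t],method="Nelder-Mead",options=dict(xatol=1e-5,fatol=1e-8)) for i in(-.015,0,.02) for j in(-.02,0,.02) for t in(-.2,0,.2)),key=lambda r:r.fun)
    x=best.x
    top=q[abs(q[:,2]-.0985)<.003];l=loc(top,x);l=l[(l[:,0]>-.13)&(l[:,0]<-.025)&(l[:,1]>.008)&(l[:,1]<.065)]
    # circle fit radius 19 annulus
    def cc(c):
        r=np.hypot(*(l-c).T);return (np.maximum(r-.019,0)**2).mean()*50+(np.maximum(.010-r,0)**2).mean()*10
    c=minimize(cc,l.mean(0),method="Nelder-Mead").x
    print("chute",x[:2].round(4),np.degrees(x[2]).round(2),"cost",best.fun,len(hd),len(bed),"bushing local",c.round(4),l.mean(0).round(4),len(l),"extent",np.ptp(l,axis=0).round(4))
    C,S=np.cos(x[2]),np.sin(x[2]);print("bushing world",(x[:2]+[C*c[0]-S*c[1],S*c[0]+C*c[1]]).round(4))
    return x
if __name__=="__main__":
    fit(np.load("scene0.npy"));fit(np.load("side0.npy"))
E
python3 fit.py
```

```text
chute [ 0.585  -0.0625] -12.76 cost 0.0013092621006710855 298 1568 bushing local [-0.0801  0.0294] [-0.08    0.0299] 114 extent [0.0375 0.0358]
bushing world [ 0.5134 -0.0162]
chute [ 0.5836 -0.0609] -13.95 cost 0.0023507471804052036 161 904 bushing local [-0.0802  0.0254] [-0.0809  0.0269] 68 extent [0.0357 0.0351]
bushing world [ 0.5119 -0.0169]
```

```bash
cat >> h.py <<'E'
def rel(target,yaw,o=None):
    o=o or telemetry.get_obs(); r=R.from_euler('xyz',o["tcp_rot"],degrees=True)
    t=R.from_euler('xyz',[180,0,yaw],degrees=True)
    return (r.inv().apply(np.array(target)-o["ee_pos"])*1000).round(1),np.degrees((r.inv()*t).as_rotvec()).round(2)
def chute(p,X):
    a=np.radians(X[2]);return np.r_[X[0]+np.cos(a)*p[0]-np.sin(a)*p[1],X[1]+np.sin(a)*p[0]+np.cos(a)*p[1],p[2]]
E
python3 - <<'E'
from h import *
X=(.5843,-.0617,-13.3);t=chute((-.140,.029,.20),X);print(t,rel(t,-13.3));print(calibration("wrist")["hand_eye"])
E
```

```text
[ 0.4547264  -0.00127085  0.2       ] (array([ 408.7, -350.5,   50.1]), array([-6.000e-02,  2.000e-02,  3.913e+01]))
[[-5.28208657e-04 -9.56924946e-01 -2.90334925e-01  7.30206066e-02]
 [ 9.99999595e-01 -2.93892578e-04 -8.50656543e-04  5.72575281e-04]
 [ 7.28687187e-04 -2.90335257e-01  9.56924714e-01 -1.22934020e-01]
 [ 0.00000000e+00  0.00000000e+00  0.00000000e+00  1.00000000e+00]]
```

Request:
play_rows(
  increments=[
    [[409,-350,25],[0,0,39.1],0.84],
    [[409,-350,25],[0,0,39.1],0.84],
    [[409,-350,25],[0,0,39.1],0.84],
    [[409,-350,25],[0,0,39.1],0.84],
    [[409,-350,25],[0,0,39.1],0.84],
    [[409,-350,25],[0,0,39.1],0.84],
    [[409,-350,25],[0,0,39.1],0.84],
    [[409,-350,25],[0,0,39.1],0.84],
    [[409,-350,25],[0,0,39.1],0.84],
    [[409,-350,25],[0,0,39.1],0.84],
    [[409,-350,25],[0,0,39.1],0.84],
    [[409,-350,50],[0,0,39.1],0.84],
    [[409,-350,50],[0,0,39.1],0.84],
    [[409,-350,50],[0,0,39.1],0.84],
    [[409,-350,50],[0,0,39.1],0.84],
    [[409,-350,50],[0,0,39.1],0.84],
  ],
)

```text
time: 1.7
ee_pos: [0.4441, -0.067, 0.2008]
tcp_rot: [-177.9, 0.0, -9.8]
wrist_force: [-0.1, 0.4, -0.4]
opening: 0.0138
grasp_force: 0.0
```

Request:
play_rows(
  increments=[
    [[0,0,0],[0,0,0],0.84],
    [[0,0,0],[0,0,0],0.84],
    [[0,0,0],[0,0,0],0.84],
  ],
)

```text
time: 2.0
ee_pos: [0.4441, -0.0667, 0.2006]
tcp_rot: [-177.9, 0.0, -9.7]
wrist_force: [-0.3, -0.5, 0.1]
opening: 0.0135
grasp_force: 0.0
```

Run:
```python
from h import *
from fit import fit
o,p,d,c,f=cam("wrist");cv2.imwrite("pics/w1.png",p[:,:,::-1]);Q=world("wrist",o,d,c,f);np.save("w1.npy",Q)
print(o["ee_pos"],o["tcp_rot"],o["opening"])
X=fit(Q)
print(rel(chute((-.140,.029,.20),(.5843,-.0617,-13.3)),-13.3,o))
```

```text
[ 0.44412975 -0.06666979  0.20061514] [-1.77892921e+02  3.83844618e-02 -9.72777828e+00] 0.01349970403836675
chute [ 0.5804 -0.0639] -13.11 cost 0.0003271688333659667 1889 18045 bushing local [-0.0761  0.0287] [-0.0756  0.0284] 1296 extent [0.0378 0.038 ]
bushing world [ 0.5128 -0.0186]
(array([ -0.6, -66.2,   3.1]), array([-2.11,  0.1 ,  3.57]))
```

View pics/w1.png

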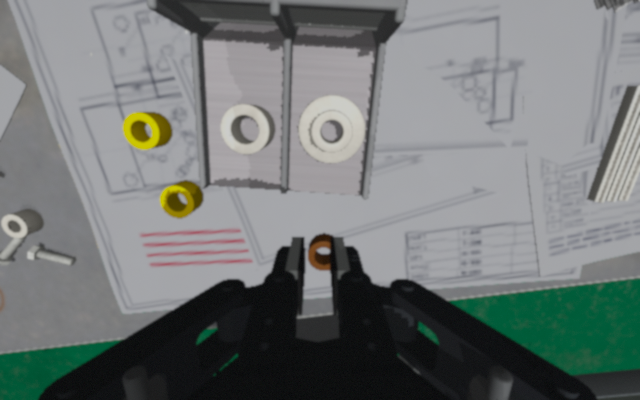

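The wrist view shows the plain ring at (246,129) in the left lane, the flanged part at (331,128), and the header at the top edge near y≈10. The earlier move stopped short, so I continue it now.

Run:
```python
from h import *
print(rel(chute((-.130,.029,.20),(.582,-.0630,-13.1)),-13.1))
```

```text
(array([  7.2, -63.4,   2.8]), array([-2.11,  0.11,  3.37]))
```

Request:
play_rows(
  increments=[
    [[7,-63,3],[-2.1,0.1,3.4],0.84],
    [[7,-63,3],[-2.1,0.1,3.4],0.84],
    [[7,-63,3],[-2.1,0.1,3.4],0.84],
    [[7,-63,3],[-2.1,0.1,3.4],0.84],
    [[7,-63,3],[-2.1,0.1,3.4],0.84],
  ],
)

```text
time: 2.55
ee_pos: [0.4515, -0.0659, 0.1996]
tcp_rot: [-177.9, 0.1, -9.5]
wrist_force: [0.5, -0.6, -0.7]
opening: 0.0138
grasp_force: 0.0
```

Run:
```python
from h import *
from fit import fit
o,p,d,c,f=cam("wrist");cv2.imwrite("pics/w2.png",p[:,:,::-1]);Q=world("wrist",o,d,c,f);np.save("w2.npy",Q)
print(o["ee_pos"],o["tcp_rot"],o["opening"])
X=fit(Q)
q=Q.reshape(-1,3);hd=q[(q[:,2]>.132)&(q[:,2]<.142)&(q[:,0]>.5)];print(len(hd))
m=np.array([.582,-.063]);a=np.radians(-13.1)
l=(hd[:,:2]-m)@np.array([[np.cos(a),-np.sin(a)],[np.sin(a),np.cos(a)]]);print("hdr x",np.percentile(l[:,0],[1,5,25,50,75,95,99]).round(4))
bd=q[abs(q[:,2]-.07)<.003]
l=(bd[:,:2]-m)@np.array([[np.cos(a),-np.sin(a)],[np.sin(a),np.cos(a)]]);s=l[(abs(l[:,1]-.036)<.025)&(l[:,0]<-.02)];print("bed x",np.percentile(s[:,0],[0.3,2]).round(4))
```

```text
[ 0.45147856 -0.06587527  0.19960473] [-1.77874485e+02  1.01317489e-01 -9.48320765e+00] 0.013810957197603908
chute [ 0.583 -0.064] -12.74 cost 0.0002507046965876769 5232 17767 bushing local [-0.0785  0.0287] [-0.0779  0.0286] 1274 extent [0.0369 0.0378]
bushing world [ 0.5128 -0.0187]
5232
hdr x [-0.0086 -0.0054 -0.0021  0.0003  0.0029  0.0063  0.0078]
bed x [-0.1317 -0.13  ]
```

View pics/w2.png

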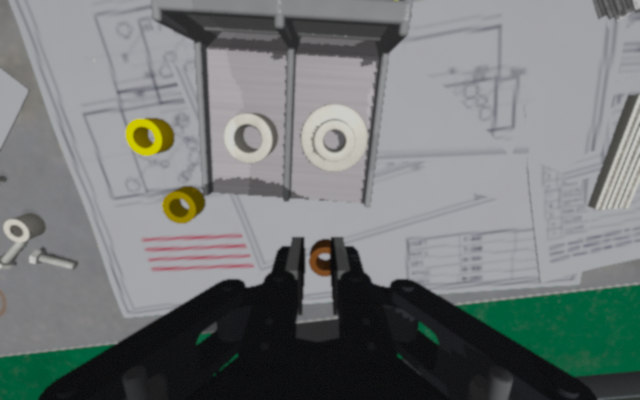

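The header and ring are confirmed at (283,10) and (249,137), but the arm stalled in y. I check the joints.

Run:
```python
from h import *
o=telemetry.get_obs();print(o["q"].round(2),o["qd"].round(2),o["joint_efforts"].round(1),o["wrist_force"],o["torque"])
```

```text
[ -9.54  -8.5   -8.7   89.89   2.13 179.94] [-0.02 -0.16  0.    0.11 -0.08 -0.09] [  0.  -37.5  47.    0.    0.1   0. ] [ 0.03352585  0.00446443 -0.24408813] [0.0016707  0.04093529 0.00875022]
```

Joint 6 is at its limit, so I use the equivalent grasp a half turn round, with yaw near 167°.

Run:
```python
from h import *
print(rel(chute((-.138,.029,.20),(.583,-.0638,-12.9)),167.1))
```

```text
(array([ -6.6, -60.9,   1.9]), array([  -0.24,   -3.27, -176.56]))
```

Request:
play_rows(
  increments=[
    [[-6,-10,0],[0,0,-8],0.84],
    [[-6,-20,0],[0,0,-16],0.84],
    [[-6,-30,0],[0,0,-24],0.84],
    [[-6,-40,0],[0,0,-32],0.84],
    [[-6,-50,0],[0,0,-40],0.84],
    [[-6,-60,0],[0,0,-49],0.84],
    [[-6,-60,0],[0,0,-58],0.84],
    [[-6,-60,0],[0,0,-66],0.84],
    [[-6,-60,0],[0,0,-75],0.84],
    [[-6,-60,0],[0,0,-84],0.84],
    [[-6,-60,0],[0,0,-92],0.84],
    [[-6,-60,0],[0,0,-101],0.84],
    [[-6,-60,0],[0,0,-109],0.84],
    [[-6,-60,0],[0,0,-118],0.84],
    [[-6,-60,0],[0,0,-126],0.84],
    [[-6,-60,0],[0,0,-135],0.84],
    [[-6,-60,0],[0,0,-144],0.84],
    [[-6,-60,0],[0,0,-152],0.84],
    [[-6,-60,0],[0,0,-161],0.84],
    [[-6,-60,0],[0,0,-170],0.84],
  ],
)

```text
time: 4.6
ee_pos: [0.4554, -0.0058, 0.2019]
tcp_rot: [177.9, -0.5, 159.8]
wrist_force: [0.8, -0.9, 0.5]
opening: 0.0135
grasp_force: 0.0
```

Run:
```python
from h import *
o=telemetry.get_obs();print(o["q"].round(2),o["ee_pos"],o["tcp_rot"])
print(rel(chute((-.138,.029,.20),(.583,-.0638,-12.9)),167.1))
```

```text
[-1.97 -8.87 -8.77 89.9   2.12 18.26] [ 0.4554124  -0.00580293  0.20192712] [177.9280329   -0.48114668 159.785808  ]
(array([0.8, 0.8, 2. ]), array([ 2.1 , -0.35, -7.32]))
```

Request:
play_rows(
  increments=[
    [[1,1,2],[2.1,-0.4,-7.3],0.84],
    [[1,1,2],[2.1,-0.4,-7.3],0.84],
    [[1,1,2],[2.1,-0.4,-7.3],0.84],
  ],
)

```text
time: 4.9
ee_pos: [0.4549, -0.0042, 0.1999]
tcp_rot: [180.0, 0.0, 166.5]
wrist_force: [-0.5, 0.6, -0.0]
opening: 0.0137
grasp_force: 0.0
```

Run:
```python
from h import *
print(rel(chute((-.138,.029,.095),(.583,-.0638,-12.9)),167.1))
```

```text
(array([ -0.2,  -0.6, 104.9]), array([ 0.04,  0.03, -0.56]))
```

Request:
play_rows(
  increments=[
    [[0,0,30],[0,0,0],0.84],
    [[0,0,60],[0,0,0],0.84],
    [[0,0,80],[0,0,0],0.84],
    [[0,0,95],[0,0,0],0.84],
    [[0,0,105],[0,0,0],0.84],
    [[0,0,105],[0,0,0],0.84],
    [[0,0,105],[0,0,0],0.84],
  ],
)

```text
time: 5.6
ee_pos: [0.4553, -0.0045, 0.0957]
tcp_rot: [180.0, 0.1, 166.7]
wrist_force: [-0.4, -0.4, -0.4]
opening: 0.0137
grasp_force: 0.0
```

Run:
```python
from h import *
X=(.583,-.0638,-12.9)
for p in[(-.105,.030),(-.06,.034),(-.022,.036),(-.018,.036)]: print(p,rel(chute((*p,.095),X),167.1))
a=[]
o,p,d,c,f=cam("scene");a.append(cv2.resize(p[110:230,290:450],(800,600)))
cv2.imwrite("pics/s2.png",a[0][:,:,::-1])
```

```text
(-0.105, 0.03) (array([-32.7,   0.9,   0.7]), array([ 0.01,  0.08, -0.41]))
(-0.06, 0.034) (array([-77.7,   5.2,   0.8]), array([ 0.01,  0.08, -0.41]))
(-0.022, 0.036) (array([-115.6,    7.5,    0.9]), array([ 0.01,  0.08, -0.41]))
(-0.018, 0.036) (array([-119.6,    7.5,    0.9]), array([ 0.01,  0.08, -0.41]))
```

View pics/s2.png

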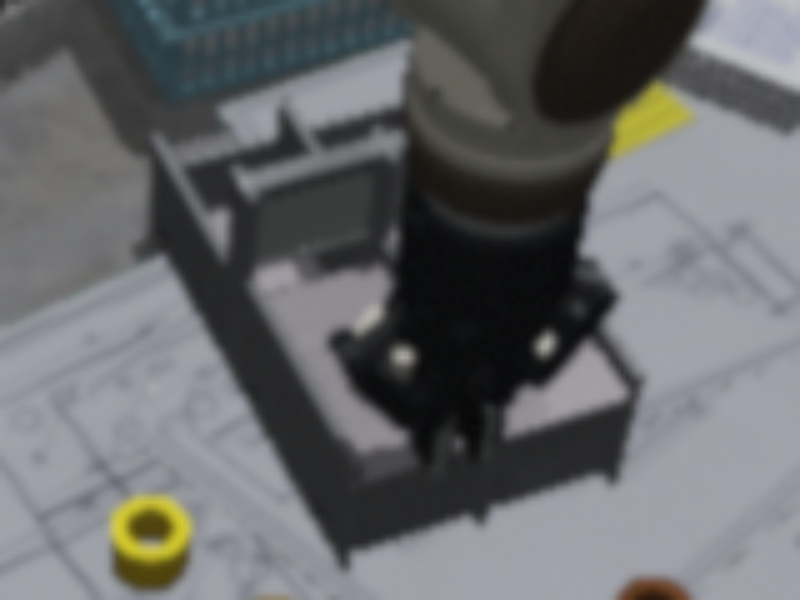

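The fingers are in the left lane, tips near (450,455), beside the middle wall and clear of it. I start the push.

Request:
play_rows(
  increments=[
    [[-12,0,0],[0,0,-0.4],0.84],
    [[-20,0,1],[0,0,-0.4],0.84],
    [[-26,0.5,1],[0,0,-0.4],0.84],
    [[-32,1,1],[0,0,-0.4],0.84],
    [[-38,1.5,1],[0,0,-0.4],0.84],
    [[-44,2,1],[0,0,-0.4],0.84],
    [[-50,2.5,1],[0,0,-0.4],0.84],
    [[-56,3,1],[0,0,-0.4],0.84],
    [[-62,3.5,1],[0,0,-0.4],0.84],
    [[-68,4,1],[0,0,-0.4],0.84],
    [[-74,4.5,1],[0,0,-0.4],0.84],
    [[-78,5,1],[0,0,-0.4],0.84],
    [[-78,5,1],[0,0,-0.4],0.84],
  ],
)

```text
time: 6.95
ee_pos: [0.5325, -0.0176, 0.0939]
tcp_rot: [-180.0, 0.0, 167.1]
wrist_force: [-0.5, 0.9, -0.1]
opening: 0.0133
grasp_force: 0.0
```

Run:
```python
from h import *
X=(.583,-.0638,-12.9)
for p in[(-.022,.036),(-.018,.036)]: print(p,rel(chute((*p,.095),X),167.1))
o,p,d,c,f=cam("side");o,p2,d,c,f=cam("scene")
cv2.imwrite("pics/s3.png",np.hstack([cv2.resize(p[130:230,235:365],(400,308)),cv2.resize(p2[110:230,290:450],(400,308))])[:,:,::-1])
```

```text
(-0.022, 0.036) (array([-37.5,   2.2,  -1.1]), array([-0.  ,  0.04,  0.02]))
(-0.018, 0.036) (array([-41.5,   2.2,  -1.1]), array([-0.  ,  0.04,  0.02]))
```

View pics/s3.png

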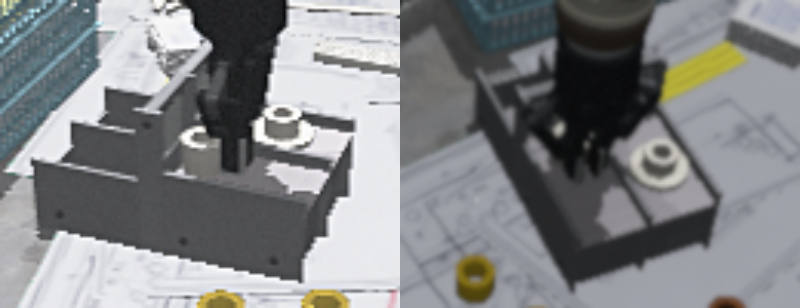

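The ring is upright ahead of the fingers, at (200,150) in the left panel, and the flanged part has not moved. I push on slowly.

Request:
play_rows(
  increments=[
    [[-5,0.3,-1],[0,0,0],0.84],
    [[-10,0.6,-1],[0,0,0],0.84],
    [[-15,1,-1],[0,0,0],0.84],
    [[-20,1.2,-1],[0,0,0],0.84],
    [[-24,1.5,-1],[0,0,0],0.84],
    [[-28,1.8,-1],[0,0,0],0.84],
    [[-31,2,-1],[0,0,0],0.84],
    [[-31,2,-1],[0,0,0],0.84],
  ],
)

```text
time: 7.85
ee_pos: [0.5631, -0.0225, 0.0949]
tcp_rot: [-180.0, 0.0, 167.1]
wrist_force: [-0.9, -1.1, 0.6]
opening: 0.0138
grasp_force: 0.0
```

Request:
play_rows(
  increments=[
    [[-2,0,0],[0,0,0],0.84],
    [[-4,0,0],[0,0,0],0.84],
    [[-6,0,0],[0,0,0],0.84],
    [[-6,0,0],[0,0,0],0.84],
  ],
)

```text
time: 8.25
ee_pos: [0.5684, -0.0238, 0.0948]
tcp_rot: [-180.0, -0.0, 167.1]
wrist_force: [-1.5, 0.5, 0.2]
opening: 0.0138
grasp_force: 0.0
```

Run:
```python
from h import *
X=(.583,-.0638,-12.9)
for p in[(-.022,.036),(-.018,.036)]: print(p,rel(chute((*p,.095),X),167.1))
o,p,d,c,f=cam("side");o,p2,d,c,f=cam("scene");print(o["wrist_force"])
cv2.imwrite("pics/s4.png",np.hstack([cv2.resize(p[130:230,235:365],(400,308)),cv2.resize(p2[110:230,290:450],(400,308))])[:,:,::-1])
```

```text
(-0.022, 0.036) (array([-1.2,  0.3, -0.2]), array([-0.01, -0.01,  0.02]))
(-0.018, 0.036) (array([-5.2,  0.3, -0.2]), array([-0.01, -0.01,  0.02]))
[-1.36453252 -0.13283701 -0.31865291]
```

View pics/s4.png

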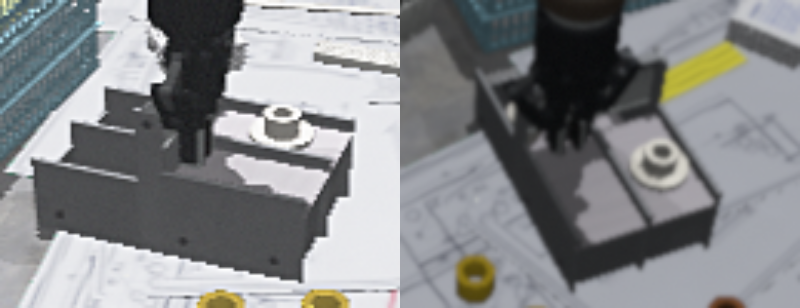

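The ring is no longer visible on the bed. I press 3 mm more, then draw back.

Request:
play_rows(
  increments=[
    [[-2,0,0],[0,0,0],0.84],
    [[-3,0,0],[0,0,0],0.84],
    [[-3,0,0],[0,0,0],0.84],
    [[-3,0,0],[0,0,0],0.84],
    [[-3,0,0],[0,0,0],0.84],
  ],
)

```text
time: 8.85
ee_pos: [0.5685, -0.0238, 0.0947]
tcp_rot: [-180.0, -0.3, 167.1]
wrist_force: [-18.6, 4.2, 8.6]
opening: 0.014
grasp_force: 0.0
```

Run:
```python
from h import *
o,p,d,c,f=cam("scene");print(o["wrist_force"],o["torque"])
Q=world("scene",o,d,c,f);X=(.583,-.0638,-12.9);a=np.radians(X[2])
def tray(Q):
    q=Q.reshape(-1,3);l=(q[:,:2]-np.array(X[:2]))@np.array([[np.cos(a),-np.sin(a)],[np.sin(a),np.cos(a)]])
    s=np.c_[l,q[:,2]][(l[:,0]>.012)&(l[:,0]<.104)&(l[:,1]>.005)&(l[:,1]<.067)&(q[:,2]<.13)];print(len(s));print(s[::max(1,len(s)//25)].round(3))
tray(Q)
o,p,d,c,f=cam("side");tray(world("side",o,d,c,f))
```

```text
[-18.59816969   4.18194474   8.63717586] [ 0.50686647  2.95476888 -0.50684479]
53
[[0.083 0.046 0.037]
 [0.08  0.047 0.036]
 [0.102 0.043 0.01 ]
 [0.078 0.048 0.035]
 [0.077 0.051 0.033]
 [0.1   0.043 0.004]
 [0.074 0.05  0.031]
 [0.069 0.052 0.034]
 [0.064 0.055 0.036]
 [0.052 0.03  0.015]
 [0.059 0.021 0.005]
 [0.05  0.04  0.017]
 [0.051 0.034 0.014]
 [0.055 0.026 0.008]
 [0.053 0.039 0.011]
 [0.053 0.033 0.009]
 [0.055 0.026 0.003]
 [0.052 0.022 0.005]
 [0.053 0.035 0.005]
 [0.051 0.03  0.005]
 [0.049 0.026 0.006]
 [0.048 0.038 0.008]
 [0.043 0.035 0.012]
 [0.045 0.027 0.006]
 [0.044 0.022 0.005]
 [0.045 0.036 0.006]
 [0.041 0.032 0.008]]
4
[[0.058 0.005 0.062]
 [0.049 0.006 0.064]
 [0.091 0.006 0.049]
 [0.069 0.016 0.034]]
```

The fingers touch the header at 18.6 N, and the ring's top at z≈0.035 shows it is already in the tray. I draw back straight, then up.

Request:
play_rows(
  increments=[
    [[8,0,0],[0,0,0],0.84],
    [[16,0,0],[0,0,0],0.84],
    [[28,-1,0],[0,0,0],0.84],
    [[42,-2,0],[0,0,0],0.84],
    [[58,-2,0],[0,0,0],0.84],
    [[74,-3,0],[0,0,0],0.84],
    [[90,-3,0],[0,0,0],0.84],
    [[106,-4,0],[0,0,0],0.84],
    [[120,-4,0],[0,0,0],0.84],
    [[125,-4,-20],[0,0,0],0.84],
    [[125,-4,-50],[0,0,0],0.84],
    [[125,-4,-80],[0,0,0],0.84],
    [[125,-4,-110],[0,0,0],0.84],
    [[125,-4,-110],[0,0,0],0.84],
    [[125,-4,-110],[0,0,0],0.84],
    [[125,-4,-110],[0,0,0],0.84],
    [[125,-4,-110],[0,0,0],0.84],
    [[125,-4,-110],[0,0,0],0.84],
  ],
)

```text
time: 10.75
ee_pos: [0.4483, -0.0005, 0.2041]
tcp_rot: [-180.0, -0.0, 167.1]
wrist_force: [0.8, 0.4, 0.1]
opening: 0.0135
grasp_force: 0.0
```

Run:
```python
from h import *
o,p,d,c,f=cam("side");o,p2,d,c,f=cam("scene");print(o["wrist_force"],o["time"])
cv2.imwrite("pics/s5.png",np.hstack([cv2.resize(p[130:230,235:365],(400,308)),cv2.resize(p2[110:230,290:450],(400,308))])[:,:,::-1])
```

```text
[-0.85680233 -0.40665748 -0.13992349] 10.8
```

View pics/s5.png

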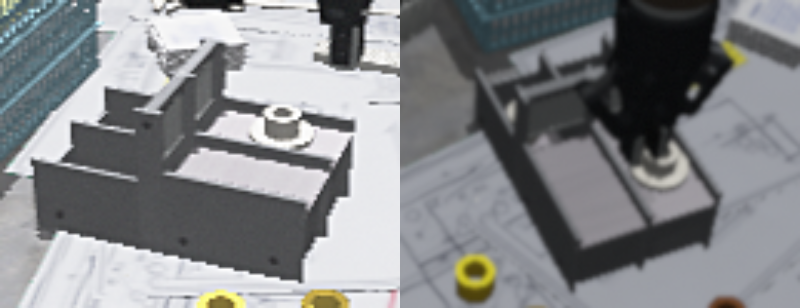

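The lane is empty, the ring is in the tray (white spot at (510,110), right panel), the flaps hang shut and the flanged part is where it was. I wait a second more for the flap to settle, then hand in.

Request:
play_rows(
  increments=[
    [[0,0,0],[0,0,0],0.84],
    [[0,0,0],[0,0,0],0.84],
    [[0,0,0],[0,0,0],0.84],
    [[0,0,0],[0,0,0],0.84],
    [[0,0,0],[0,0,0],0.84],
    [[0,0,0],[0,0,0],0.84],
    [[0,0,0],[0,0,0],0.84],
    [[0,0,0],[0,0,0],0.84],
    [[0,0,0],[0,0,0],0.84],
    [[0,0,0],[0,0,0],0.84],
  ],
)

```text
time: 11.85
ee_pos: [0.4487, -0.0005, 0.2049]
tcp_rot: [-180.0, 0.0, 167.1]
wrist_force: [0.6, -1.0, -0.0]
opening: 0.0135
grasp_force: 0.0
```

```bash
python3 -c "
from h import *
print(workorder.job_done())"
```

```text
the job is handed in; nothing more can be done
None
```

The plain bushing is in the tray, the fingers are drawn back with both flaps shut, and the flanged bushing looks unmoved in its lane. The job was handed in at about 11.9 s; the gripper touched the header once, with a wrist force of about 21 N.

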